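# Fit the adapter in the junction box and latch its door

### The job

Set the beige mains adapter down flat in the ribbed bay on the floor of the open grey box. Then swing the box's hinged door over and press it shut until its sprung latch snaps in and holds it, pressing gently: never more than 25 N on the door. Leave the other things on the desk where they are.

Things in the scene. Friction and masses are not known exactly. Their poses are not given: they have to be found in the camera images.
- charger_brick: small beige mains adapter, a block 40 mm long, 28 mm wide and 32 mm high, lying loose on the desk to the right of the box. Origin: centre of its underside, z up; its long side is turned +0.21 rad (anticlockwise from above) from its own x axis
- box: grey plastic junction box lying on its back, fixed: 170 x 170 mm, walls and floor 4 mm, rim 66 mm above the desk, open on top. Origin: centre of the underside, z up; the door hinges on its +y side (robot's left), the strike is inside the middle of the -y wall. A sprung push rod (7 mm thick) stands at x = +66, y = +25 mm, its tip 17 mm above the rim while the door is open
- bay (a point): centre of the bay on the inner floor, 4 mm above the desk, in the box at x = -15, y = 0 mm: a rectangle of 56 mm along the box's x by 48 mm along its y between low ribs (3 mm wide, 5 mm high). The point's axes are the box's
- door (a joint): angle of the door, rad: 0 inner face level with the rim, 1.57 upright, more leans outward (2.1 at most). Plate 158 mm wide, 6 mm thick, 163 mm from hinge line to free edge, fitting between the walls; hinge line along the box's x at y = +85 mm, 66 mm high, in the plane of the inner face. The stiff hinge holds it where left; below 0.25 the push rod lifts it: unlatched it springs back above 0.12
- door_hinge (a point): the middle of the hinge line. Axes are the door's own: x along the hinge, -y from the hinge to the free edge, +z out of the outer face
- door_edge (a point): middle of the free edge, on the outer face; axes as door_hinge. The sprung bolt, bevelled on its leading side, is under it. Pressed near here it rides over the strike (6 to 12 N), snaps in, and 1 to 4 mm on the door meets hard stops. The height of strike and stops is set differently each time and cannot be measured: the door goes home anywhere from -0.06 to 0.07 rad, so press until felt
- side_cutters: side cutters lying beside the box, about 110 mm long, 12 mm high; bystander
- flux_tub: round tub of paste, 49 mm across, 48 mm high, on the hinge side of the box; bystander
- screw_tin: flat round tin, 64 mm across, 24 mm high; bystander
- screwdriver_teal: screwdriver lying on the desk, 140 mm long, 20 mm high; bystander
- needle_pliers: long-nosed pliers lying at the left, 160 mm long, 12 mm high; bystander
Mind the look-alikes: they are no part of the job. Of the things like the charger_brick, leave any that is black, orange or yellow; of the rest the smaller one is meant.

How it is judged:
On the way, in this order (a step that is already met when the one before it is completed fails the run):
1. the adapter lies flat and released in the bay while the door is still open (above 1 rad) (horizontal distance between charger_brick and bay below 0.014 m and z of charger_brick in the frame of box below 0.007 m and angle between charger_brick's own z axis and vertical below 0.08 rad and contact force between charger_brick and the fingers below 0.05 N and value of joint door above 1 rad), for 0.2 s.
2. the door is pressed down (below 0.09 rad) (value of joint door below 0.09 rad), for 0.1 s.
At the end, for the whole second after the job is handed in: The robot is clear and the door stays latched by itself, below 0.09 rad (an unlatched door springs back to more than 0.12 rad); the adapter rests flat in the bay (underside within 3 mm of the floor, tilt under 0.08 rad, its centre within 14 mm of the bay's) (value of joint door below 0.09 rad and horizontal distance between charger_brick and bay below 0.014 m and z of charger_brick in the frame of box below 0.007 m and angle between charger_brick's own z axis and vertical below 0.08 rad and linear speed of charger_brick below 0.02 m/s); the robot touches nothing.
It fails at once if the robot presses on the door with more than 25 N (contact force between door and the fingers above 25 N or contact force between door and the arm above 25 N).
It fails at once if a bystander is moved by more than 30 mm (distance of any of side_cutters, flux_tub, screw_tin, screwdriver_teal, needle_pliers from where it was at the start of the episode above 0.03 m).
It also fails if it takes over 72 s, if anything falls off the work surface, if the arm or the gripper's body presses on something with over 40 N, if the wrist force passes 120 N, or if a joint passes its speed limit or range.

### The arm

A 6-joint arm with a two-finger parallel gripper is mounted at the origin on a cart in front of the work surface, level with it; the furniture and walls round the work are solid. World frame = base frame: x ahead of the robot, y to its left, z up, the work surface at z = 0. Lengths are in m, angles in rad, forces in N, time in s.
With the tool pointing down it reaches from about 0.425 to 0.95 m from the base axis. Payload 3.5 kg.
Tool frame: the origin (TCP) lies on the centre line of the jaws, within the pads' length; the fingertips stand 25 mm ahead of it and the grasp point (between the pads) lies 6 mm ahead of it (ctrl.finger_overhang is the distance from the TCP to the fingertips, in m); z points along the fingers, y is the line along which they close (so a half turn about z gives the same grasp; the last joint's range is limited). The gripper opens to 85 mm and grips with 20 to 120 N. Pads are 22 mm wide; open, the fingers measure 114 mm over their backs; the gripper's body (76 mm by 85 mm) begins 54 mm behind the grasp point. The pads swing forward as they close: fully open they stand 13 mm farther back than shut.
Start: joints at [1.023, 0.286, 1.577, -0, 1.279, -0.15], TCP at [0.261, 0.622, 0.256] pointing down, gripper open.
Joint ranges: [-2.77, 2.77], [-0.9, 2.22], [0.21, 2.48], [-1.53, 4.67], [0.24, 2.81], [-2.84, 2.84]. Speed limits (rad/s): [2.79, 2.79, 3.14, 3.14, 3.14, 3.14].

### API

Orientations are given as a unit quaternion [x, y, z, w].
In Python, from plant import get_state, imaging, job, ctrl gives the robot as it stands.
- The arm moves only by the tool jog_arm, never from a script. Its argument "increments" is a list of rows, each an object of numbers: "dx", "dy", "dz": the shift along the world's x, y, z each as a share of 12 cm, from -1 to 1; "ax", "ay", "az": the turn, a rotation vector about the world's x, y, z each as a share of pi/2 rad, from -1 to 1; "gripper": the gripper command: -1 is shut, 1 is fully open, values between are in proportion. A call has 1 to 10 rows; each row is the pose to reach, as a shift and turn from the pose commanded when the call began; what a row does not reach only later rows make up. A row lasts 1/10 s, in which the tool goes at most 50 mm and 8.59 degrees, less where a joint would pass 70% of its speed; a pose out of reach is approached as far as the arm can. A call with a number of a shift or a turn outside -1 to 1 is refused whole. A call with a gripper value outside its range is refused whole. The fingers move at their own pace and stop on an object; "force" is the grip in N (left out, the last holds). Time passes only in rows, so rows that repeat a pose let the fingers close. It gives the time, the measured TCP pose, the force, the opening and the grip force at its end, in the units of the state.
- get_state(): the state, without advancing time (a new reading comes with each control period).
- imaging.read_camera(name): name is "scene" or "top" or "wrist"; returns a dict with "frame" (420x560x3 uint8, blue, green, red), "depth" (420x560 float32, m along the optical axis (not along the pixel's ray), 0 where there is no reading), "camera_matrix" (3x3 intrinsics, pixels), "extrinsics" (4x4, takes a point from camera to world coordinates); the wrist camera has in their place "mount" (4x4, takes a point from camera to tool coordinates, whose origin is the TCP and whose axes are the flange's). Camera axes: x right, y up, looking along -z (the intrinsics and any distortion apply to the point x, -y, -z); pixel columns grow to the right and rows downward; lengths in m; the calibration is good to about 2 mm. A picture is of the moment at which its call begins: read the wrist's pose just before it.
- job.sign_off(): hands the job in; it is judged then, once.
The state is a dict: "time": time; "qpos": joint angles; "dq": joint speeds; "joint_efforts": joint torques, N m; "eef_pos": TCP position; "tcp_rot": TCP orientation; "contact_force": force on the tool from outside, world axes, zero at the start; "wrist_torque": the same for the moment, N m; "opening": opening from 0.0 (shut) to 1.0 (fully open); "finger_force": force on a finger pad.
Only numpy, scipy, OpenCV 4.12 (cv2) and the standard library are available. Lean on these libraries where they do the work, as an engineer would, in place of code of your own. Each camera call takes 0.05 s, during which the arm holds its last target. There are 200 camera calls.

## Working session

There is one attempt and no reset: what is moved stays moved. The work goes in short steps, Python scripts to look and compute and a tool call to move; the robot and the scene stay as the last step left them, time stands still between calls to the robot, and variables do not carry over. Pictures are saved under pics/ and viewed, at most 10 in all, crops included, and the job is handed in when it is done.

Besides the shell and the picture viewer there is one more tool, called after "Call:" as name(argument=value, ...) on one line, values as JSON. jog_arm: Moves the arm, as the interface text tells. Shift numbers are shares of 12 cm and turn numbers shares of pi/2 rad, none past 1 either way. Its arguments: {"type":"object","properties":{"increments":{"type":"array"},"force":{"type":"number"}},"required":["increments"]}

```bash
mkdir -p pics; ls; cat > h.py <<'E'
import numpy as np, cv2
from plant import get_state, imaging, job, ctrl
from scipy.spatial.transform import Rotation as R
def cam(n):
    s=get_state(); c=imaging.read_camera(n)
    if 'extrinsics' in c: E=np.array(c['extrinsics'])
    else:
        T=np.eye(4);T[:3,:3]=R.from_quat(s['tcp_rot']).as_matrix();T[:3,3]=s['eef_pos'];E=T@np.array(c['mount'])
    return c['frame'],c['depth'],np.array(c['camera_matrix']),E
def pts(d,K,E):
    v,u=np.mgrid[:d.shape[0],:d.shape[1]]
    p=np.stack([(u-K[0,2])/K[0,0]*d,-(v-K[1,2])/K[1,1]*d,-d],-1)
    return p@E[:3,:3].T+E[:3,3]
def ray(uv,K,E,z):
    uv=np.atleast_2d(uv).astype(float)
    r=np.stack([(uv[:,0]-K[0,2])/K[0,0],-(uv[:,1]-K[1,2])/K[1,1],-np.ones(len(uv))],-1)@E[:3,:3].T
    return E[:3,3]+r*((z-E[2,3])/r[:,2])[:,None]
E
python3 - <<'E'
from h import *
for n in('top','scene'):
    f,d,K,E=cam(n); cv2.imwrite(f'pics/{n}0.png',f); print(n,K.round(1).tolist(),E.round(3).tolist()); np.savez(f'{n}0.npz',f=f,d=d,K=K,E=E)
print(get_state())
E
```

```text
pics
top [[480.2, 0.0, 276.9], [0.0, 480.2, 213.6], [0.0, 0.0, 1.0]] [[0.024, 0.996, -0.089, 0.427], [-1.0, 0.024, -0.003, -0.015], [-0.001, 0.089, 0.996, 1.287], [0.0, 0.0, 0.0, 1.0]]
scene [[379.4, 0.0, 284.0], [0.0, 379.4, 213.2], [0.0, 0.0, 1.0]] [[0.881, 0.21, -0.424, 0.048], [-0.474, 0.415, -0.777, -0.925], [0.013, 0.885, 0.465, 0.613], [0.0, 0.0, 0.0, 1.0]]
{'time': 0.1, 'qpos': array([ 1.02300431e+00,  2.87102596e-01,  1.57807675e+00, -5.97683445e-06,
        1.27858456e+00, -1.50036711e-01]), 'dq': array([-0.00022479, -0.00261331, -0.00272351,  0.00140233,  0.00266021,
        0.000114  ]), 'joint_efforts': array([ 2.03793534e-04, -4.07298231e+01, -2.93701726e+01, -2.17956385e-04,
        3.42433203e-03,  2.45199274e-06]), 'eef_pos': array([0.26116513, 0.62182609, 0.25504343]), 'tcp_rot': array([ 1.97568266e-01,  9.80288530e-01, -1.02119191e-03, -3.68464045e-04]), 'contact_force': array([-1.44219756,  0.52657807, -0.22474825]), 'wrist_torque': array([0.03101248, 0.02655895, 0.00982684]), 'finger_force': 0.0, 'opening': 0.9988921458628254}
```

View pics/top0.png

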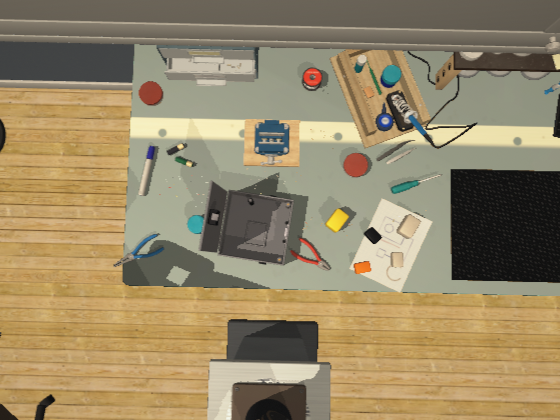

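View pics/scene0.png

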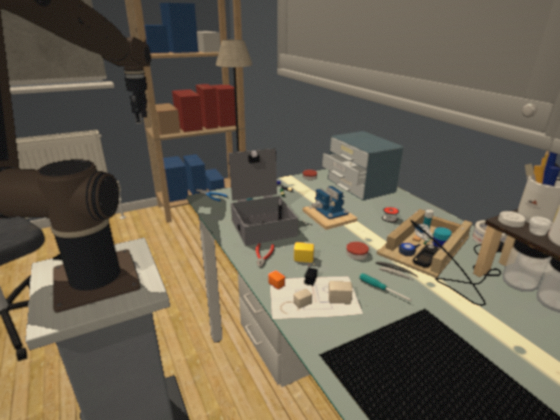

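The top view shows the box at about (258,227) with its door standing at the left. The small beige adapter is at (397,259), with a larger beige look-alike at (408,225) and black and orange ones nearby. The scene view agrees.

```bash
python3 - <<'E'
from h import *
z=np.load('top0.npz'); f,d,K,E=[z[k] for k in 'fdKE']
P=pts(d,K,E)
def rect(m,zz,name):
    cs,_=cv2.findContours(m.astype(np.uint8),cv2.RETR_EXTERNAL,cv2.CHAIN_APPROX_NONE)
    c=max(cs,key=cv2.contourArea)[:,0]
    w=ray(c,K,E,zz)[:,:2]
    r=cv2.minAreaRect((w*1000).astype(np.float32)); print(name,r,cv2.boxPoints(r).round().tolist())
v,u=np.mgrid[:420,:560]
print(f[259,397],P[259,397],f[225,408],P[225,408],'desk',P[230,345])
win=(abs(u-397)<14)&(abs(v-259)<14)
rect(win&(P[...,2]>.022)&(P[...,2]<.045),.032,'brick')
win=(abs(u-408)<18)&(abs(v-225)<18)
rect(win&(P[...,2]>.02)&(P[...,2]<.06),.04,'big')
win=(u>200)&(u<310)&(v>170)&(v<275)
rim=win&(P[...,2]>.058)&(P[...,2]<.074)
rect(rim,.066,'rim')
dm=win&(P[...,2]>.085)|((u>190)&(u<240)&(v>170)&(v<260)&(P[...,2]>.085))
q=P[dm]; print('door pts',len(q),q.min(0),q.max(0),q[q[:,2]>.2].mean(0) if (q[:,2]>.2).any() else '')
cv2.imwrite('pics/crop.png',np.hstack([cv2.resize(f[170:280,190:310],None,fx=4,fy=4,interpolation=2),cv2.resize(f[200:290,350:430],(300,440),interpolation=2)]))
E
```

```text
[153 192 218] [ 0.42733028 -0.32641338  0.03194215] [155 196 220] [ 0.51547046 -0.3504823   0.04880854] desk [ 0.50125331 -0.19417532  0.00413322]
brick ((426.0855407714844, -325.1177062988281), (39.2463493347168, 28.643280029296875), 0.16243666410446167) [[406.0, -311.0], [407.0, -339.0], [446.0, -339.0], [446.0, -311.0]]
big ((513.8570556640625, -353.0540466308594), (42.39459228515625, 58.66802215576172), 59.369956970214844) [[478.0, -356.0], [528.0, -386.0], [550.0, -350.0], [499.0, -320.0]]
rim ((500.43499755859375, 45.061302185058594), (172.58741760253906, 169.74209594726562), 82.42015838623047) [[405.0, -29.0], [573.0, -52.0], [596.0, 119.0], [428.0, 142.0]]
door pts 1241 [ 0.42661822 -0.01498422  0.0852409 ] [0.59144567 0.16066508 1.28735168] [0.50475146 0.12739734 0.31753864]
```

View pics/crop.png

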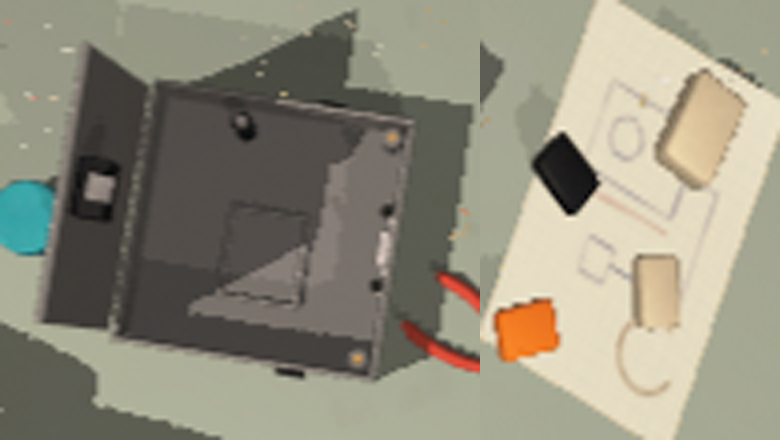

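Measured box centre is (0.500, 0.045), with its axes at about -7.6°. The bay works out near (0.486, 0.047). The adapter is 39x29 mm (given: 40x28), at (0.426, -0.325), with its long side along world x. I'm moving above the adapter, passing high over the door.

Call:
jog_arm(increments=[{"dx":0.5,"dy":-1,"dz":0.75},{"dx":0.5,"dy":-1,"dz":0.75},{"dx":0.5,"dy":-1,"dz":0.75},{"dx":0.5,"dy":-1,"dz":0.75}])

```text
$.increments[0]: bad value
```

Call:
jog_arm(increments=[{"dx":0.5,"dy":-1,"az":0.25},{"dx":0.5,"dy":-1,"az":0.25},{"dx":0.5,"dy":-1,"az":0.25}])

```text
$.increments[0]: bad value
```

Call:
jog_arm(increments=[{"dx":0.5,"dy":-1},{"dx":0.5,"dy":-1},{"dx":0.5,"dy":-1}])

```text
$.increments[0]: bad value
```

Call:
jog_arm(increments=[{"dx":0.25,"dy":-1},{"dx":0.25,"dy":-1},{"dx":0.25,"dy":-1}])

```text
$.increments[0]: bad value
```

Call:
jog_arm(increments=[{"dy":-1},{"dy":-1},{"dy":-1}])

```text
$.increments[0]: bad value
```

Call:
jog_arm(increments=[{"dy":-1},{"dy":-1},{"dy":-1}])

```text
$.increments[0]: bad value
```

Call:
jog_arm(increments=[{"dx":-0.25,"dy":-1,"dz":-0.5},{"dx":-0.25,"dy":-1,"dz":-0.5},{"dx":-0.25,"dy":-1,"dz":-0.5}])

```text
$.increments[0]: bad value
```

Call:
jog_arm(increments=[{"dx":-0.12,"dy":-0.9,"dz":-0.65},{"dx":-0.12,"dy":-0.9,"dz":-0.65},{"dx":-0.12,"dy":-0.9,"dz":-0.65},{"dx":-0.12,"dy":-0.9,"dz":-0.65}])

```text
$.increments[0]: bad value
```

Call:
jog_arm(increments=[{"dx":0.5,"dy":-1,"dz":0.75,"ax":0,"ay":0,"az":0,"gripper":1},{"dx":0.5,"dy":-1,"dz":0.75,"ax":0,"ay":0,"az":0,"gripper":1},{"dx":0.5,"dy":-1,"dz":0.75,"ax":0,"ay":0,"az":0,"gripper":1},{"dx":0.5,"dy":-1,"dz":0.75,"ax":0,"ay":0,"az":0,"gripper":1}])

```text
time: 0.5
eef_pos: [0.3236, 0.5005, 0.3505]
tcp_rot: [0.199, 0.98, 0.002, 0.002]
contact_force: [0.6, 0.5, 0.4]
opening: 0.999
finger_force: 0.0
```

All keys are needed, so I'll continue with full rows.

Call:
jog_arm(increments=[{"dx":0.5,"dy":-1,"dz":0,"ax":0,"ay":0,"az":0.25,"gripper":1},{"dx":0.5,"dy":-1,"dz":0,"ax":0,"ay":0,"az":0.25,"gripper":1},{"dx":0.5,"dy":-1,"dz":0,"ax":0,"ay":0,"az":0.25,"gripper":1}])

```text
time: 0.8
eef_pos: [0.3815, 0.3809, 0.3452]
tcp_rot: [-0.0, 1.0, -0.0, -0.001]
contact_force: [0.7, 0.0, 0.4]
opening: 1.001
finger_force: 0.0
```

Call:
jog_arm(increments=[{"dx":0.5,"dy":-1,"dz":0,"ax":0,"ay":0,"az":0,"gripper":1},{"dx":0.5,"dy":-1,"dz":0,"ax":0,"ay":0,"az":0,"gripper":1},{"dx":0.5,"dy":-1,"dz":0,"ax":0,"ay":0,"az":0,"gripper":1}])

```text
time: 1.1
eef_pos: [0.4419, 0.2602, 0.3452]
tcp_rot: [0.003, 1.0, -0.0, -0.001]
contact_force: [0.5, 0.4, -0.1]
opening: 0.999
finger_force: 0.0
```

Call:
jog_arm(increments=[{"dx":0.25,"dy":-1,"dz":0,"ax":0,"ay":0,"az":0,"gripper":1},{"dx":0.25,"dy":-1,"dz":0,"ax":0,"ay":0,"az":0,"gripper":1},{"dx":0.25,"dy":-1,"dz":0,"ax":0,"ay":0,"az":0,"gripper":1}])

```text
time: 1.4
eef_pos: [0.4717, 0.1396, 0.3451]
tcp_rot: [0.004, 1.0, -0.0, -0.001]
contact_force: [0.2, 0.6, -0.4]
opening: 1.001
finger_force: 0.0
```

Call:
jog_arm(increments=[{"dx":0,"dy":-1,"dz":0,"ax":0,"ay":0,"az":0,"gripper":1},{"dx":0,"dy":-1,"dz":0,"ax":0,"ay":0,"az":0,"gripper":1},{"dx":0,"dy":-1,"dz":0,"ax":0,"ay":0,"az":0,"gripper":1}])

```text
time: 1.7
eef_pos: [0.4711, 0.0195, 0.3452]
tcp_rot: [0.004, 1.0, -0.0, -0.001]
contact_force: [-0.9, 0.1, 0.3]
opening: 0.998
finger_force: 0.0
```

Call:
jog_arm(increments=[{"dx":0,"dy":-1,"dz":0,"ax":0,"ay":0,"az":0,"gripper":1},{"dx":0,"dy":-1,"dz":0,"ax":0,"ay":0,"az":0,"gripper":1},{"dx":0,"dy":-1,"dz":0,"ax":0,"ay":0,"az":0,"gripper":1}])

```text
time: 2.0
eef_pos: [0.4711, -0.1006, 0.3452]
tcp_rot: [0.004, 1.0, -0.0, -0.001]
contact_force: [-0.0, 1.1, 0.2]
opening: 0.999
finger_force: 0.0
```

Call:
jog_arm(increments=[{"dx":-0.25,"dy":-1,"dz":-0.5,"ax":0,"ay":0,"az":0,"gripper":1},{"dx":-0.25,"dy":-1,"dz":-0.5,"ax":0,"ay":0,"az":0,"gripper":1},{"dx":-0.25,"dy":-1,"dz":-0.5,"ax":0,"ay":0,"az":0,"gripper":1}])

```text
time: 2.3
eef_pos: [0.4404, -0.219, 0.2839]
tcp_rot: [0.003, 1.0, 0.001, -0.001]
contact_force: [0.3, 0.3, -0.3]
opening: 1.001
finger_force: 0.0
```

Call:
jog_arm(increments=[{"dx":-0.12,"dy":-0.9,"dz":-0.65,"ax":0,"ay":0,"az":0,"gripper":1},{"dx":-0.12,"dy":-0.9,"dz":-0.65,"ax":0,"ay":0,"az":0,"gripper":1},{"dx":-0.12,"dy":-0.9,"dz":-0.65,"ax":0,"ay":0,"az":0,"gripper":1},{"dx":-0.12,"dy":-0.9,"dz":-0.65,"ax":0,"ay":0,"az":0,"gripper":1}])

```text
time: 2.7
eef_pos: [0.4249, -0.3265, 0.2034]
tcp_rot: [0.004, 1.0, 0.003, -0.003]
contact_force: [-0.1, 0.6, 0.7]
opening: 0.998
finger_force: 0.0
```

```bash
python3 - <<'E'
from h import *
f,d,K,E=cam('wrist'); cv2.imwrite('pics/w1.png',f); np.savez('w1.npz',f=f,d=d,K=K,E=E)
s=get_state();print(s['time'],s['eef_pos'],s['tcp_rot'])
P=pts(d,K,E)
v,u=np.mgrid[:420,:560]
m=((P[...,2]>.026)&(P[...,2]<.038)&(np.hypot(P[...,0]-.426,P[...,1]+.325)<.05)&(d>0)).astype(np.uint8)
m=cv2.morphologyEx(m,cv2.MORPH_OPEN,np.ones((5,5)))
cs,_=cv2.findContours(m,0,1); c=max(cs,key=cv2.contourArea)[:,0]
w=ray(c,K,E,.032)[:,:2]; r=cv2.minAreaRect((w*1000).astype(np.float32)); print(r,cv2.boxPoints(r).round(), c.mean(0))
E
```

```text
2.75 [ 0.42594815 -0.32561927  0.20536318] [ 0.00382611  0.99998826  0.00237347 -0.00179177]
((424.03704833984375, -327.0216369628906), (39.534244537353516, 27.44962501525879), 4.271409511566162) [[ 403. -315.]
 [ 405. -342.]
 [ 445. -339.]
 [ 443. -312.]] [279.56024096 196.80120482]
```

The wrist view agrees with the top view to 2 mm: adapter at (0.4245, -0.3265), yaw about +3°. I'm descending to grasp.

Call:
jog_arm(increments=[{"dx":-0.01,"dy":-0.01,"dz":-1,"ax":0,"ay":0,"az":0.03,"gripper":1},{"dx":-0.01,"dy":-0.01,"dz":-1,"ax":0,"ay":0,"az":0.03,"gripper":1},{"dx":-0.01,"dy":-0.01,"dz":-1,"ax":0,"ay":0,"az":0.03,"gripper":1},{"dx":-0.01,"dy":-0.01,"dz":-1,"ax":0,"ay":0,"az":0.03,"gripper":1}])

```text
time: 3.15
eef_pos: [0.4247, -0.3236, 0.0851]
tcp_rot: [-0.022, 1.0, 0.003, -0.002]
contact_force: [-0.6, -0.2, -0.3]
opening: 1.004
finger_force: 0.0
```

Call:
jog_arm(increments=[{"dx":0,"dy":0,"dz":-0.2,"ax":0,"ay":0,"az":0,"gripper":1},{"dx":0,"dy":0,"dz":-0.42,"ax":0,"ay":0,"az":0,"gripper":1},{"dx":0,"dy":0,"dz":-0.42,"ax":0,"ay":0,"az":0,"gripper":1},{"dx":0,"dy":0,"dz":-0.42,"ax":0,"ay":0,"az":0,"gripper":1}])

```text
time: 3.55
eef_pos: [0.427, -0.3272, 0.0398]
tcp_rot: [-0.021, 1.0, -0.001, 0.001]
contact_force: [-0.1, -0.3, 0.3]
opening: 1.001
finger_force: 0.0
```

Call:
jog_arm(increments=[{"dx":0,"dy":0,"dz":0,"ax":0,"ay":0,"az":0,"gripper":-1},{"dx":0,"dy":0,"dz":0,"ax":0,"ay":0,"az":0,"gripper":-1},{"dx":0,"dy":0,"dz":0,"ax":0,"ay":0,"az":0,"gripper":-1},{"dx":0,"dy":0,"dz":0,"ax":0,"ay":0,"az":0,"gripper":-1},{"dx":0,"dy":0,"dz":0,"ax":0,"ay":0,"az":0,"gripper":-1},{"dx":0,"dy":0,"dz":0,"ax":0,"ay":0,"az":0,"gripper":-1},{"dx":0,"dy":0,"dz":0,"ax":0,"ay":0,"az":0,"gripper":-1},{"dx":0,"dy":0,"dz":0,"ax":0,"ay":0,"az":0,"gripper":-1}], force=40)

```text
time: 4.35
eef_pos: [0.4264, -0.3275, 0.0389]
tcp_rot: [-0.021, 1.0, -0.001, 0.0]
contact_force: [-0.9, 1.3, 5.7]
opening: 0.316
finger_force: 40.7
```

Call:
jog_arm(increments=[{"dx":0,"dy":0,"dz":0.3,"ax":0,"ay":0,"az":0,"gripper":-1},{"dx":0,"dy":0,"dz":0.6,"ax":0,"ay":0,"az":0,"gripper":-1},{"dx":0,"dy":0,"dz":0.9,"ax":0,"ay":0,"az":0,"gripper":-1},{"dx":0,"dy":0,"dz":1,"ax":0,"ay":0,"az":0,"gripper":-1},{"dx":0,"dy":0,"dz":1,"ax":0,"ay":0,"az":0,"gripper":-1}])

```text
time: 4.85
eef_pos: [0.4265, -0.3277, 0.1594]
tcp_rot: [-0.021, 1.0, -0.001, 0.001]
contact_force: [0.4, 0.3, -0.8]
opening: 0.317
finger_force: 39.9
```

Call:
jog_arm(increments=[{"dx":0.08,"dy":0.3,"dz":0,"ax":0,"ay":0,"az":-0.06,"gripper":-1},{"dx":0.17,"dy":0.65,"dz":0,"ax":0,"ay":0,"az":-0.11,"gripper":-1},{"dx":0.25,"dy":1,"dz":0,"ax":0,"ay":0,"az":-0.11,"gripper":-1}])

```text
time: 5.15
eef_pos: [0.4545, -0.2049, 0.1547]
tcp_rot: [0.067, 0.998, 0.001, -0.002]
contact_force: [0.6, 0.1, -1.5]
opening: 0.316
finger_force: 39.9
```

Call:
jog_arm(increments=[{"dx":0.06,"dy":0.35,"dz":0,"ax":0,"ay":0,"az":0,"gripper":-1},{"dx":0.12,"dy":0.7,"dz":0,"ax":0,"ay":0,"az":0,"gripper":-1},{"dx":0.17,"dy":1,"dz":0,"ax":0,"ay":0,"az":0,"gripper":-1}])

```text
time: 5.45
eef_pos: [0.4745, -0.0843, 0.1546]
tcp_rot: [0.065, 0.998, 0.001, -0.003]
contact_force: [0.3, 0.1, -1.4]
opening: 0.312
finger_force: 39.9
```

Call:
jog_arm(increments=[{"dx":0,"dy":0.35,"dz":0,"ax":0,"ay":0,"az":0,"gripper":-1},{"dx":0,"dy":0.7,"dz":0,"ax":0,"ay":0,"az":0,"gripper":-1},{"dx":0,"dy":0.85,"dz":0,"ax":0,"ay":0,"az":0,"gripper":-1},{"dx":0,"dy":0.85,"dz":0,"ax":0,"ay":0,"az":0,"gripper":-1},{"dx":0,"dy":0.85,"dz":0,"ax":0,"ay":0,"az":0,"gripper":-1}])

```text
time: 5.95
eef_pos: [0.475, 0.0153, 0.1557]
tcp_rot: [0.065, 0.998, -0.0, -0.002]
contact_force: [1.0, 0.6, -0.7]
opening: 0.317
finger_force: 39.9
```

```bash
python3 - <<'E'
from h import *
f,d,K,E=cam('wrist'); g,dt,Kt,Et=cam('top'); sc=cam('scene')[0]
s=get_state();print(s['time'],s['eef_pos'],s['tcp_rot'],s['contact_force'],s['opening'])
f=f.copy()
P=pts(d,K,E)
# markers: expected bay corners, box frame (centre .5004,.045, yaw -7.6deg)
th=np.deg2rad(-7.6);c,sn=np.cos(th),np.sin(th)
def w2px(p):
    q=(np.array(p)-E[:3,3])@E[:3,:3]; return int(K[0,2]+K[0,0]*q[0]/-q[2]),int(K[1,2]-K[1,1]*q[1]/-q[2])
for bx,by in((-43,-24),(13,-24),(13,24),(-43,24)):
    cv2.circle(f,w2px([.5004+(bx*c-by*sn)/1000,.045+(bx*sn+by*c)/1000,.009]),4,(0,255,0),1)
cv2.imwrite('pics/w2.png',f); cv2.imwrite('pics/s2.png',cv2.resize(sc[130:300,190:380],None,fx=3,fy=3))
E
```

```text
6.1 [0.47593884 0.01413925 0.15704924] [ 6.60856013e-02  9.97813680e-01 -4.01770042e-05 -7.42672953e-04] [ 0.30080766  0.33604134 -1.14849162] 0.31282759341348887
```

View pics/w2.png

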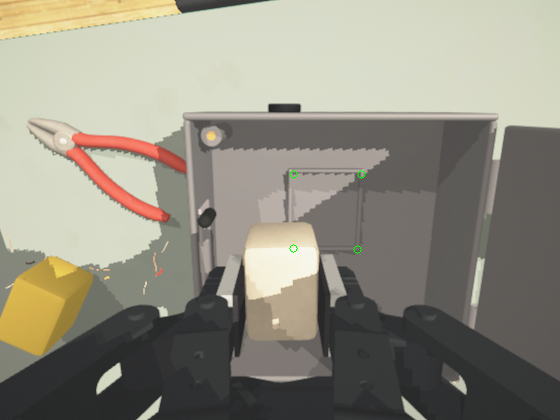

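The wrist view shows the adapter held squarely at (281,280). The projected bay corners (291..360, 173..249) land on the ribs, so the box pose is good. Next I move over the bay and lower the adapter.

Call:
jog_arm(increments=[{"dx":0.09,"dy":0.27,"dz":0,"ax":0,"ay":0,"az":0,"gripper":-1},{"dx":0.09,"dy":0.27,"dz":0,"ax":0,"ay":0,"az":0,"gripper":-1},{"dx":0.09,"dy":0.27,"dz":-0.2,"ax":0,"ay":0,"az":0,"gripper":-1},{"dx":0.09,"dy":0.27,"dz":-0.4,"ax":0,"ay":0,"az":0,"gripper":-1},{"dx":0.09,"dy":0.27,"dz":-0.6,"ax":0,"ay":0,"az":0,"gripper":-1},{"dx":0.09,"dy":0.27,"dz":-0.75,"ax":0,"ay":0,"az":0,"gripper":-1},{"dx":0.09,"dy":0.27,"dz":-0.85,"ax":0,"ay":0,"az":0,"gripper":-1},{"dx":0.09,"dy":0.27,"dz":-0.9,"ax":0,"ay":0,"az":0,"gripper":-1},{"dx":0.09,"dy":0.27,"dz":-0.9,"ax":0,"ay":0,"az":0,"gripper":-1},{"dx":0.09,"dy":0.27,"dz":-0.9,"ax":0,"ay":0,"az":0,"gripper":-1}])

```text
time: 7.1
eef_pos: [0.4877, 0.0472, 0.0506]
tcp_rot: [0.065, 0.998, -0.0, 0.001]
contact_force: [0.1, -0.2, -0.9]
opening: 0.321
finger_force: 39.9
```

Call:
jog_arm(increments=[{"dx":0,"dy":0,"dz":-0.03,"ax":0,"ay":0,"az":0,"gripper":-1},{"dx":0,"dy":0,"dz":-0.05,"ax":0,"ay":0,"az":0,"gripper":-1},{"dx":0,"dy":0,"dz":-0.06,"ax":0,"ay":0,"az":0,"gripper":-1},{"dx":0,"dy":0,"dz":-0.06,"ax":0,"ay":0,"az":0,"gripper":-1},{"dx":0,"dy":0,"dz":-0.06,"ax":0,"ay":0,"az":0,"gripper":-1}])

```text
time: 7.6
eef_pos: [0.4872, 0.0476, 0.0429]
tcp_rot: [0.065, 0.998, 0.0, 0.0]
contact_force: [-0.2, 1.3, -0.0]
opening: 0.321
finger_force: 40.0
```

Call:
jog_arm(increments=[{"dx":0,"dy":0,"dz":0,"ax":0,"ay":0,"az":0,"gripper":0.1},{"dx":0,"dy":0,"dz":0,"ax":0,"ay":0,"az":0,"gripper":0.1},{"dx":0,"dy":0,"dz":0,"ax":0,"ay":0,"az":0,"gripper":0.1},{"dx":0,"dy":0,"dz":0,"ax":0,"ay":0,"az":0,"gripper":0.1},{"dx":0,"dy":0,"dz":0.2,"ax":0,"ay":0,"az":0,"gripper":0.1},{"dx":0,"dy":0,"dz":0.5,"ax":0,"ay":0,"az":0,"gripper":0.1},{"dx":0,"dy":0,"dz":0.9,"ax":0,"ay":0,"az":0,"gripper":0.1},{"dx":0,"dy":0,"dz":1,"ax":0,"ay":0,"az":0,"gripper":0.1},{"dx":0,"dy":0,"dz":1,"ax":0,"ay":0,"az":0,"gripper":0.1}])

```text
time: 8.5
eef_pos: [0.4889, 0.0473, 0.1657]
tcp_rot: [0.065, 0.998, -0.0, 0.003]
contact_force: [1.2, 0.7, -0.2]
opening: 0.551
finger_force: 0.0
```

```bash
python3 - <<'E'
from h import *
f,d,K,E=cam('wrist'); cv2.imwrite('pics/w3.png',f)
s=get_state();print(s['time'],s['eef_pos'],s['tcp_rot'],s['opening'])
P=pts(d,K,E)
m=((P[...,2]>.03)&(P[...,2]<.042)&(np.hypot(P[...,0]-.4855,P[...,1]-.047)<.04)&(d>0)).astype(np.uint8)
m=cv2.morphologyEx(m,cv2.MORPH_OPEN,np.ones((5,5)))
cs,_=cv2.findContours(m,0,1); c=max(cs,key=cv2.contourArea)[:,0]
r=cv2.minAreaRect((ray(c,K,E,.036)[:,:2]*1000).astype(np.float32)); print(r,np.median(P[...,2][m>0]))
# plane fit of top
A=P[m>0]; n=np.linalg.svd(A-A.mean(0),full_matrices=False)[2][2]; print('tilt',np.arccos(abs(n[2])))
# door plane from top + scene depth (box frame)
th=np.deg2rad(-7.6);Rb=np.array([[np.cos(th),-np.sin(th)],[np.sin(th),np.cos(th)]])
for nme in('top','scene'):
    _,d2,K2,E2=cam(nme); Q=pts(d2,K2,E2); b=(Q[...,:2]-[.5004,.045])@Rb; z=Q[...,2]
    k=(abs(b[...,0])<.075)&(b[...,1]>.075)&(b[...,1]<.2)&(z>.085)&(z<.24)&(d2>0)
    y,z=b[...,1][k],z[k]; print(nme,k.sum())
    if k.sum()>50:
        for lo in np.arange(.09,.24,.03):
            j=(z>=lo)&(z<lo+.03)
            if j.sum(): print(round(lo+.015,3),j.sum(),np.percentile(y[j],[5,50,95]).round(4))
E
```

```text
8.55 [0.48739938 0.04747029 0.16329699] [ 6.53267481e-02  9.97863447e-01 -5.35382397e-05  9.77157986e-04] 0.5438614120552461
((485.0623779296875, 47.96198272705078), (27.427978515625, 39.28683853149414), 84.17998504638672) 0.03488733287615933
tilt 0.01647056336456261
top 688
0.105 24 [0.0863 0.0881 0.0897]
0.135 32 [0.0897 0.0914 0.0933]
0.165 75 [0.0932 0.095  0.0961]
0.195 175 [0.0959 0.0977 0.0994]
0.225 379 [0.0898 0.1011 0.1062]
scene 1246
0.105 311 [0.0833 0.0869 0.091 ]
0.135 254 [0.0861 0.0902 0.0938]
0.165 234 [0.0896 0.093  0.0967]
0.195 259 [0.0923 0.0966 0.1012]
0.225 141 [0.0949 0.0997 0.1031]
```

View pics/w3.png

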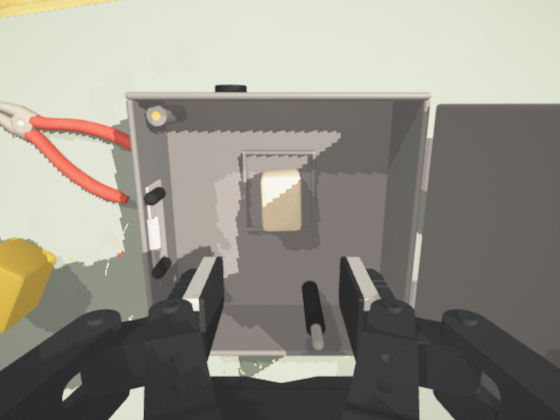

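The adapter is released in the bay and flat: at (281,200) in the view, 1 mm from the bay centre, tilt under 0.02 rad. The door stands at about 1.68 rad. I'll now raise the arm, turn the gripper so the closed fingers sit side by side along the hinge, and go behind the door.

Call:
jog_arm(increments=[{"dx":0,"dy":0,"dz":1,"ax":0,"ay":0,"az":-1,"gripper":-1},{"dx":0,"dy":0,"dz":1,"ax":0,"ay":0,"az":-1,"gripper":-1},{"dx":0,"dy":0,"dz":1,"ax":0,"ay":0,"az":-1,"gripper":-1},{"dx":0,"dy":0,"dz":1,"ax":0,"ay":0,"az":-1,"gripper":-1},{"dx":0,"dy":0,"dz":1,"ax":0,"ay":0,"az":-1,"gripper":-1},{"dx":0,"dy":0,"dz":1,"ax":0,"ay":0,"az":-1,"gripper":-1},{"dx":0,"dy":0,"dz":1,"ax":0,"ay":0,"az":-1,"gripper":-1},{"dx":0,"dy":0,"dz":1,"ax":0,"ay":0,"az":-1,"gripper":-1},{"dx":0,"dy":0,"dz":1,"ax":0,"ay":0,"az":-1,"gripper":-1},{"dx":0,"dy":0,"dz":1,"ax":0,"ay":0,"az":-1,"gripper":-1}])

```text
time: 9.65
eef_pos: [0.4861, 0.0475, 0.2797]
tcp_rot: [0.73, 0.683, -0.002, -0.002]
contact_force: [0.6, 0.0, -0.4]
opening: 0.002
finger_force: 0.0
```

Call:
jog_arm(increments=[{"dx":0,"dy":0,"dz":0.2,"ax":0,"ay":0,"az":-0.04,"gripper":-1},{"dx":0,"dy":0,"dz":0.2,"ax":0,"ay":0,"az":-0.04,"gripper":-1},{"dx":0.15,"dy":0.4,"dz":0.2,"ax":0,"ay":0,"az":-0.04,"gripper":-1},{"dx":0.28,"dy":0.8,"dz":0.2,"ax":0,"ay":0,"az":-0.04,"gripper":-1},{"dx":0.28,"dy":1,"dz":0.2,"ax":0,"ay":0,"az":-0.04,"gripper":-1},{"dx":0.28,"dy":1,"dz":0.2,"ax":0,"ay":0,"az":-0.04,"gripper":-1}])

```text
time: 10.25
eef_pos: [0.52, 0.17, 0.3038]
tcp_rot: [0.747, 0.664, -0.002, -0.001]
contact_force: [1.2, -0.8, -0.2]
opening: -0.003
finger_force: 0.0
```

```bash
python3 - <<'E'
from h import *
s=get_state();print(s,ctrl.finger_overhang)
E
```

```text
{'time': 10.25, 'qpos': array([ 1.30237604e-01, -2.90759550e-02,  1.83792617e+00,  7.83042776e-04,
        1.33692887e+00,  2.47401547e-01]), 'dq': array([-0.05062313, -0.02444265,  0.02166698, -0.03702291,  0.01049502,
       -0.02871291]), 'joint_efforts': array([ 9.03736353e-01, -2.87042946e+01, -3.03016627e+01,  1.40059646e-01,
       -2.02740479e-02,  1.29568381e-01]), 'eef_pos': array([0.5199996 , 0.17004315, 0.30379345]), 'tcp_rot': array([ 0.74735293,  0.66442386, -0.00151777, -0.00149092]), 'contact_force': array([ 1.16950154, -0.84437356, -0.2043871 ]), 'wrist_torque': array([-0.02092868,  0.02081423, -0.03475781]), 'finger_force': 0.0, 'opening': -0.00310180010408301} 0.025
```

Call:
jog_arm(increments=[{"dx":0,"dy":0.2,"dz":0,"ax":0,"ay":0,"az":0,"gripper":-1},{"dx":0,"dy":0.2,"dz":0,"ax":0,"ay":0,"az":0,"gripper":-1},{"dx":0,"dy":0.2,"dz":-0.3,"ax":0,"ay":0,"az":0,"gripper":-1},{"dx":0,"dy":0.2,"dz":-0.53,"ax":0,"ay":0,"az":0,"gripper":-1},{"dx":0,"dy":0.2,"dz":-0.53,"ax":0,"ay":0,"az":0,"gripper":-1},{"dx":0,"dy":0.2,"dz":-0.53,"ax":0,"ay":0,"az":0,"gripper":-1}])

```text
time: 10.85
eef_pos: [0.5204, 0.1905, 0.2424]
tcp_rot: [0.749, 0.662, -0.001, -0.0]
contact_force: [-0.3, 1.4, 0.6]
opening: -0.002
finger_force: 0.0
```

```bash
python3 - <<'E'
from h import *
s=get_state();p0=s['eef_pos'];print(p0,s['contact_force'])
th=np.deg2rad(-7.6);u=np.array([-np.sin(th),np.cos(th)]);o=np.array([.5004,.045])
def tcp(phi,r=.148,h=.011):
    y=.085-r*np.cos(phi)+.006*np.sin(phi)+h; z=.066+r*np.sin(phi)+.006*np.cos(phi)
    return np.r_[o+u*y,z+.025]
L=np.array([tcp(f) for f in np.r_[1.72:-.01:-.07]])
for f,l in zip(np.r_[1.72:-.01:-.07],L): print(round(f,2),l.round(4),((l-p0)/.12).round(2))
E
```

```text
[0.52039863 0.19051619 0.24242021] [-0.34676461  1.373438    0.56828778]
1.72 [0.5168 0.1678 0.2365] [-0.03 -0.19 -0.05]
1.65 [0.5154 0.1577 0.2381] [-0.04 -0.27 -0.04]
1.58 [0.5141 0.1475 0.2389] [-0.05 -0.36 -0.03]
1.51 [0.5127 0.1372 0.2391] [-0.06 -0.44 -0.03]
1.44 [0.5113 0.1269 0.2385] [-0.08 -0.53 -0.03]
1.37 [0.51   0.1167 0.2372] [-0.09 -0.61 -0.04]
1.3 [0.5086 0.1066 0.2352] [-0.1  -0.7  -0.06]
1.23 [0.5073 0.0967 0.2325] [-0.11 -0.78 -0.08]
1.16 [0.506  0.087  0.2291] [-0.12 -0.86 -0.11]
1.09 [0.5047 0.0776 0.225 ] [-0.13 -0.94 -0.15]
1.02 [0.5035 0.0684 0.2203] [-0.14 -1.02 -0.18]
0.95 [0.5024 0.0597 0.2149] [-0.15 -1.09 -0.23]
0.88 [0.5012 0.0513 0.2089] [-0.16 -1.16 -0.28]
0.81 [0.5002 0.0433 0.2023] [-0.17 -1.23 -0.33]
0.74 [0.4992 0.0358 0.1952] [-0.18 -1.29 -0.39]
0.67 [0.4982 0.0289 0.1876] [-0.18 -1.35 -0.46]
0.6 [0.4974 0.0224 0.1795] [-0.19 -1.4  -0.52]
0.53 [0.4966 0.0166 0.171 ] [-0.2  -1.45 -0.6 ]
0.46 [0.4959 0.0113 0.1621] [-0.2  -1.49 -0.67]
0.39 [0.4953 0.0067 0.1528] [-0.21 -1.53 -0.75]
0.32 [0.4948 0.0028 0.1433] [-0.21 -1.56 -0.83]
0.25 [ 0.4943 -0.0005  0.1334] [-0.22 -1.59 -0.91]
0.18 [ 0.494  -0.0031  0.1234] [-0.22 -1.61 -0.99]
0.11 [ 0.4937 -0.005   0.1132] [-0.22 -1.63 -1.08]
0.04 [ 0.4936 -0.0062  0.1029] [-0.22 -1.64 -1.16]
```

Call:
jog_arm(increments=[{"dx":-0.02,"dy":-0.1,"dz":-0.03,"ax":0,"ay":0,"az":0,"gripper":-1},{"dx":-0.03,"dy":-0.18,"dz":-0.05,"ax":0,"ay":0,"az":0,"gripper":-1},{"dx":-0.03,"dy":-0.22,"dz":-0.05,"ax":0,"ay":0,"az":0,"gripper":-1},{"dx":-0.04,"dy":-0.26,"dz":-0.04,"ax":0,"ay":0,"az":0,"gripper":-1},{"dx":-0.04,"dy":-0.3,"dz":-0.04,"ax":0,"ay":0,"az":0,"gripper":-1},{"dx":-0.05,"dy":-0.34,"dz":-0.03,"ax":0,"ay":0,"az":0,"gripper":-1},{"dx":-0.05,"dy":-0.38,"dz":-0.03,"ax":0,"ay":0,"az":0,"gripper":-1},{"dx":-0.06,"dy":-0.42,"dz":-0.03,"ax":0,"ay":0,"az":0,"gripper":-1}])

```text
time: 11.65
eef_pos: [0.5137, 0.1408, 0.2398]
tcp_rot: [0.749, 0.662, 0.0, 0.0]
contact_force: [0.7, 1.0, 1.0]
opening: 0.001
finger_force: 0.5
```

Call:
jog_arm(increments=[{"dx":-0.02,"dy":-0.12,"dz":-0.01,"ax":0,"ay":0,"az":0,"gripper":-1},{"dx":-0.03,"dy":-0.2,"dz":-0.02,"ax":0,"ay":0,"az":0,"gripper":-1},{"dx":-0.04,"dy":-0.28,"dz":-0.04,"ax":0,"ay":0,"az":0,"gripper":-1},{"dx":-0.05,"dy":-0.37,"dz":-0.06,"ax":0,"ay":0,"az":0,"gripper":-1},{"dx":-0.06,"dy":-0.45,"dz":-0.09,"ax":0,"ay":0,"az":0,"gripper":-1}])

```text
time: 12.15
eef_pos: [0.506, 0.086, 0.2284]
tcp_rot: [0.749, 0.662, -0.0, -0.0]
contact_force: [0.2, 0.5, 1.0]
opening: 0.002
finger_force: 0.4
```

```bash
python3 - <<'E'
from h import *
f=cam('scene')[0]; cv2.imwrite('pics/s3.png',cv2.resize(f[100:280,170:400],None,fx=3,fy=3))
E
```

```text
(no output)
```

View pics/s3.png

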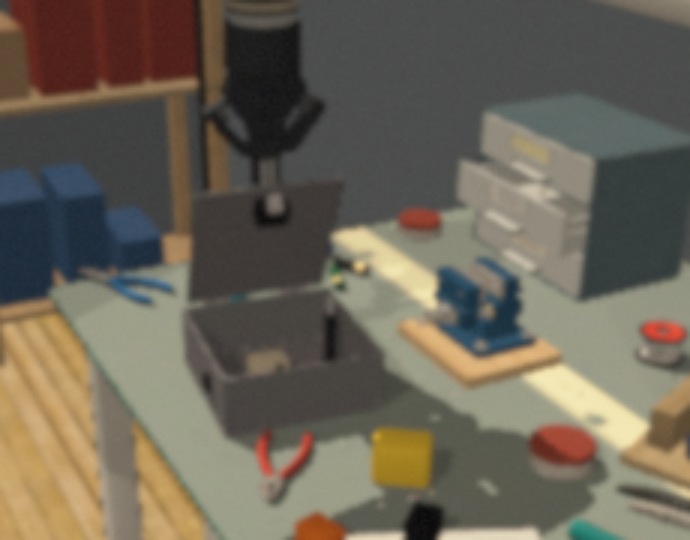

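The door follows the fingers; it leans inward at (265,235) with the fingertips behind its edge. I'm continuing along the arc.

Call:
jog_arm(increments=[{"dx":-0.01,"dy":-0.07,"dz":-0.03,"ax":0,"ay":0,"az":0,"gripper":-1},{"dx":-0.02,"dy":-0.15,"dz":-0.07,"ax":0,"ay":0,"az":0,"gripper":-1},{"dx":-0.03,"dy":-0.22,"dz":-0.11,"ax":0,"ay":0,"az":0,"gripper":-1},{"dx":-0.04,"dy":-0.29,"dz":-0.16,"ax":0,"ay":0,"az":0,"gripper":-1},{"dx":-0.05,"dy":-0.36,"dz":-0.22,"ax":0,"ay":0,"az":0,"gripper":-1},{"dx":-0.06,"dy":-0.42,"dz":-0.28,"ax":0,"ay":0,"az":0,"gripper":-1},{"dx":-0.06,"dy":-0.48,"dz":-0.34,"ax":0,"ay":0,"az":0,"gripper":-1},{"dx":-0.07,"dy":-0.53,"dz":-0.41,"ax":0,"ay":0,"az":0,"gripper":-1},{"dx":-0.08,"dy":-0.58,"dz":-0.48,"ax":0,"ay":0,"az":0,"gripper":-1},{"dx":-0.08,"dy":-0.62,"dz":-0.55,"ax":0,"ay":0,"az":0,"gripper":-1}])

```text
time: 13.2
eef_pos: [0.4964, 0.0122, 0.1619]
tcp_rot: [0.749, 0.662, -0.0, -0.0]
contact_force: [-0.5, -0.3, 0.7]
opening: 0.003
finger_force: 0.2
```

Call:
jog_arm(increments=[{"dx":0,"dy":-0.02,"dz":-0.04,"ax":0,"ay":0,"az":0,"gripper":-1},{"dx":-0.01,"dy":-0.04,"dz":-0.08,"ax":0,"ay":0,"az":0,"gripper":-1},{"dx":-0.01,"dy":-0.06,"dz":-0.12,"ax":0,"ay":0,"az":0,"gripper":-1},{"dx":-0.01,"dy":-0.08,"dz":-0.16,"ax":0,"ay":0,"az":0,"gripper":-1},{"dx":-0.02,"dy":-0.1,"dz":-0.2,"ax":0,"ay":0,"az":0,"gripper":-1},{"dx":-0.02,"dy":-0.11,"dz":-0.24,"ax":0,"ay":0,"az":0,"gripper":-1},{"dx":-0.02,"dy":-0.12,"dz":-0.28,"ax":0,"ay":0,"az":0,"gripper":-1}])

```text
time: 13.9
eef_pos: [0.4943, -0.0019, 0.1289]
tcp_rot: [0.749, 0.662, -0.0, 0.0]
contact_force: [-1.0, -0.8, 0.6]
opening: 0.003
finger_force: 0.5
```

Call:
jog_arm(increments=[{"dx":0,"dy":0,"dz":-0.03,"ax":0,"ay":0,"az":0,"gripper":-1},{"dx":0,"dy":-0.01,"dz":-0.05,"ax":0,"ay":0,"az":0,"gripper":-1},{"dx":0,"dy":-0.01,"dz":-0.07,"ax":0,"ay":0,"az":0,"gripper":-1}])

```text
time: 14.2
eef_pos: [0.4943, -0.003, 0.1207]
tcp_rot: [0.749, 0.662, -0.0, 0.0]
contact_force: [-0.6, -1.2, 1.9]
opening: -0.002
finger_force: 0.8
```

Call:
jog_arm(increments=[{"dx":0,"dy":0,"dz":-0.02,"ax":0,"ay":0,"az":0,"gripper":-1},{"dx":0,"dy":-0.01,"dz":-0.04,"ax":0,"ay":0,"az":0,"gripper":-1},{"dx":0,"dy":-0.01,"dz":-0.04,"ax":0,"ay":0,"az":0,"gripper":-1}])

```text
time: 14.5
eef_pos: [0.4943, -0.004, 0.1156]
tcp_rot: [0.749, 0.662, 0.0, -0.0]
contact_force: [-0.3, 0.1, 0.8]
opening: 0.001
finger_force: 0.0
```

Call:
jog_arm(increments=[{"dx":0,"dy":0,"dz":-0.02,"ax":0,"ay":0,"az":0,"gripper":-1},{"dx":0,"dy":0,"dz":-0.03,"ax":0,"ay":0,"az":0,"gripper":-1}])

```text
time: 14.7
eef_pos: [0.4943, -0.0044, 0.1123]
tcp_rot: [0.749, 0.663, -0.0, 0.0]
contact_force: [-0.9, -1.4, 2.2]
opening: -0.0
finger_force: 1.1
```

Call:
jog_arm(increments=[{"dx":0,"dy":0,"dz":-0.01,"ax":0,"ay":0,"az":0,"gripper":-1},{"dx":0,"dy":0,"dz":-0.02,"ax":0,"ay":0,"az":0,"gripper":-1}])

```text
time: 14.9
eef_pos: [0.4944, -0.0043, 0.1101]
tcp_rot: [0.749, 0.662, -0.0, 0.0]
contact_force: [-0.5, -1.0, 3.7]
opening: 0.002
finger_force: 1.1
```

Call:
jog_arm(increments=[{"dx":0,"dy":0,"dz":-0.01,"ax":0,"ay":0,"az":0,"gripper":-1},{"dx":0,"dy":0,"dz":-0.01,"ax":0,"ay":0,"az":0,"gripper":-1}])

```text
time: 15.1
eef_pos: [0.4944, -0.0042, 0.1087]
tcp_rot: [0.749, 0.662, 0.0, 0.0]
contact_force: [0.4, -0.7, 2.0]
opening: -0.003
finger_force: 0.6
```

Call:
jog_arm(increments=[{"dx":0,"dy":0,"dz":-0.01,"ax":0,"ay":0,"az":0,"gripper":-1},{"dx":0,"dy":0,"dz":-0.01,"ax":0,"ay":0,"az":0,"gripper":-1}])

```text
time: 15.3
eef_pos: [0.4944, -0.0042, 0.1078]
tcp_rot: [0.749, 0.662, 0.0, 0.0]
contact_force: [-1.3, -2.2, 3.6]
opening: 0.002
finger_force: 1.8
```

Call:
jog_arm(increments=[{"dx":0,"dy":0,"dz":-0.01,"ax":0,"ay":0,"az":0,"gripper":-1},{"dx":0,"dy":0,"dz":-0.01,"ax":0,"ay":0,"az":0,"gripper":-1}])

```text
time: 15.5
eef_pos: [0.4945, -0.0043, 0.1071]
tcp_rot: [0.749, 0.663, -0.0, 0.0]
contact_force: [-2.1, -1.1, 6.0]
opening: 0.001
finger_force: 3.3
```

Call:
jog_arm(increments=[{"dx":0,"dy":0,"dz":-0.01,"ax":0,"ay":0,"az":0,"gripper":-1},{"dx":0,"dy":0,"dz":-0.01,"ax":0,"ay":0,"az":0,"gripper":-1}])

```text
time: 15.7
eef_pos: [0.4945, -0.0044, 0.1062]
tcp_rot: [0.749, 0.663, -0.0, 0.0]
contact_force: [-3.5, -1.4, 8.6]
opening: 0.001
finger_force: 4.1
```

Call:
jog_arm(increments=[{"dx":0,"dy":0,"dz":-0.01,"ax":0,"ay":0,"az":0,"gripper":-1},{"dx":0,"dy":0,"dz":-0.01,"ax":0,"ay":0,"az":0,"gripper":-1}])

```text
time: 15.9
eef_pos: [0.4946, -0.0045, 0.1052]
tcp_rot: [0.749, 0.663, -0.0, 0.0]
contact_force: [-2.8, -1.4, 9.1]
opening: 0.0
finger_force: 4.6
```

Call:
jog_arm(increments=[{"dx":0,"dy":0,"dz":-0.01,"ax":0,"ay":0,"az":0,"gripper":-1},{"dx":0,"dy":0,"dz":-0.01,"ax":0,"ay":0,"az":0,"gripper":-1}])

```text
time: 16.1
eef_pos: [0.4946, -0.0046, 0.1042]
tcp_rot: [0.749, 0.663, -0.001, 0.0]
contact_force: [-3.9, -2.6, 10.8]
opening: -0.002
finger_force: 5.1
```

Call:
jog_arm(increments=[{"dx":0,"dy":0,"dz":-0.01,"ax":0,"ay":0,"az":0,"gripper":-1},{"dx":0,"dy":0,"dz":-0.01,"ax":0,"ay":0,"az":0,"gripper":-1}])

```text
time: 16.3
eef_pos: [0.4946, -0.0046, 0.1031]
tcp_rot: [0.749, 0.663, -0.001, 0.0]
contact_force: [-4.6, -2.4, 10.4]
opening: -0.004
finger_force: 5.5
```

Call:
jog_arm(increments=[{"dx":0,"dy":0,"dz":-0.01,"ax":0,"ay":0,"az":0,"gripper":-1},{"dx":0,"dy":0,"dz":-0.01,"ax":0,"ay":0,"az":0,"gripper":-1}])

```text
time: 16.5
eef_pos: [0.4947, -0.0043, 0.1007]
tcp_rot: [0.749, 0.662, 0.0, 0.001]
contact_force: [-0.2, -1.4, 3.2]
opening: -0.001
finger_force: 1.5
```

The force dropped from 10.4 to 3.2 N, so the bolt appears to have snapped in. I'll press a little further until the stop is felt.

Call:
jog_arm(increments=[{"dx":0,"dy":0,"dz":-0.01,"ax":0,"ay":0,"az":0,"gripper":-1},{"dx":0,"dy":0,"dz":-0.01,"ax":0,"ay":0,"az":0,"gripper":-1}])

```text
time: 16.7
eef_pos: [0.4946, -0.0043, 0.0992]
tcp_rot: [0.749, 0.662, 0.0, 0.0]
contact_force: [1.0, -2.6, 3.3]
opening: 0.001
finger_force: 1.5
```

Call:
jog_arm(increments=[{"dx":0,"dy":0,"dz":-0.01,"ax":0,"ay":0,"az":0,"gripper":-1},{"dx":0,"dy":0,"dz":-0.01,"ax":0,"ay":0,"az":0,"gripper":-1}])

```text
time: 16.9
eef_pos: [0.4947, -0.0043, 0.0989]
tcp_rot: [0.749, 0.662, -0.0, 0.0]
contact_force: [-1.6, -1.1, 8.7]
opening: -0.004
finger_force: 4.1
```

The stop is felt: 8.7 N with no further travel. I'm retracting and checking.

Call:
jog_arm(increments=[{"dx":0,"dy":0,"dz":0.03,"ax":0,"ay":0,"az":0,"gripper":-1},{"dx":0,"dy":0,"dz":0.1,"ax":0,"ay":0,"az":0,"gripper":-1},{"dx":0,"dy":0,"dz":0.4,"ax":0,"ay":0,"az":0,"gripper":-1},{"dx":0,"dy":0,"dz":0.8,"ax":0,"ay":0,"az":0,"gripper":-1},{"dx":0,"dy":0,"dz":1,"ax":0,"ay":0,"az":0,"gripper":-1},{"dx":0,"dy":0,"dz":1,"ax":0,"ay":0,"az":0,"gripper":-1}])

```text
time: 17.5
eef_pos: [0.4963, -0.0041, 0.2226]
tcp_rot: [0.749, 0.662, 0.003, 0.003]
contact_force: [0.4, -0.6, -0.3]
opening: 0.002
finger_force: 0.0
```

Call:
jog_arm(increments=[{"dx":0,"dy":-0.4,"dz":0.4,"ax":0,"ay":0,"az":0,"gripper":-1},{"dx":0,"dy":-1,"dz":0.8,"ax":0,"ay":0,"az":0,"gripper":-1},{"dx":0,"dy":-1,"dz":0.8,"ax":0,"ay":0,"az":0,"gripper":-1},{"dx":0,"dy":-1,"dz":0.8,"ax":0,"ay":0,"az":0,"gripper":-1},{"dx":0,"dy":-1,"dz":0.8,"ax":0,"ay":0,"az":0,"gripper":-1},{"dx":0,"dy":-1,"dz":0.8,"ax":0,"ay":0,"az":0,"gripper":-1}])

```text
time: 18.1
eef_pos: [0.4933, -0.1229, 0.3113]
tcp_rot: [0.749, 0.663, -0.001, -0.002]
contact_force: [-0.3, -0.7, -0.8]
opening: 0.001
finger_force: 0.0
```

```bash
python3 - <<'E'
from h import *
th=np.deg2rad(-7.6);Rb=np.array([[np.cos(th),-np.sin(th)],[np.sin(th),np.cos(th)]])
f,_,_,_=cam('scene'); cv2.imwrite('pics/s4.png',cv2.resize(f[130:300,170:400],None,fx=3,fy=3))
for n in('wrist','scene'):
    _,d,K,E=cam(n); Q=pts(d,K,E); b=(Q[...,:2]-[.5004,.045])@Rb
    k=(abs(b[...,0])<.07)&(abs(b[...,1])<.07)&(d>0)&(Q[...,2]>.03)&(Q[...,2]<.12)
    print(n,k.sum(),np.polyfit(.085-b[...,1][k],Q[...,2][k],1))
s=get_state();print(s['time'],s['eef_pos'],s['contact_force'])
E
```

```text
wrist 11589 [0.00767543 0.07423056]
scene 872 [0.00505909 0.0735533 ]
18.25 [ 0.49364684 -0.1226157   0.31186875] [ 0.23531485 -0.04400448 -0.1455187 ]
```

View pics/s4.png

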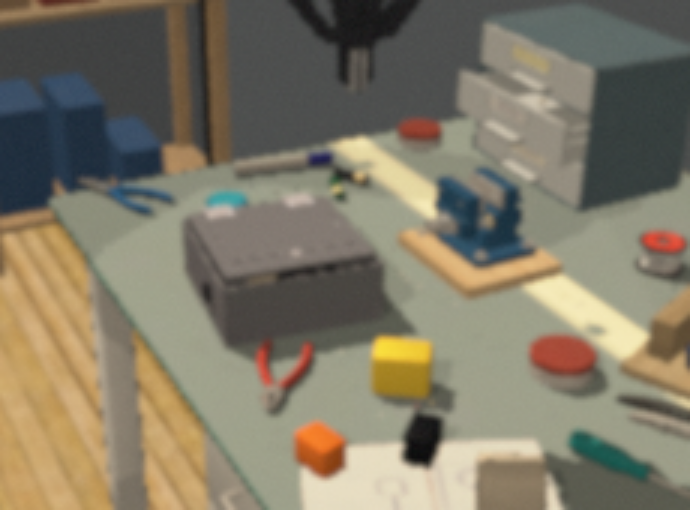

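The door is shut at (280,240) and stays there on its own, at about 0.007 rad. The arm is clear and the bystanders are in place.

```bash
python3 -c "
from h import *
print(job.sign_off())"
```

```text
the job is handed in; nothing more can be done
None
```

The beige adapter lies flat in the bay, the door is latched shut (about 0.007 rad, highest press reading about 12 N), the arm is clear, and the job is handed in; no verdict came back.

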